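# Back the opal tile and hold it flush on the port

### The arm

A 6-joint arm with a two-finger parallel gripper is mounted at the origin on a cart in front of the work surface, level with it; the furniture and walls round the work are solid. World frame = base frame: x ahead of the robot, y to its left, z up, the work surface at z = 0. Lengths are in m, angles in rad, forces in N, time in s.
With the tool pointing down it reaches from about 0.3 to 0.875 m from the base axis. Payload 6.4 kg.
Tool frame: the origin (TCP) lies at the very end of the fingers, on their centre line; the grasp point (between the pads) lies 19 mm behind it; z points along the fingers, y is the line along which they close (so a half turn about z gives the same grasp; the last joint's range is limited). The gripper opens to 88 mm and grips with 3 to 60 N. Pads are 18 mm wide; open, the fingers measure 123 mm over their backs; the gripper's body (75 mm by 187 mm) begins 45 mm behind the grasp point.
Start: joints at [-1.4, 0.181, 1.607, -0, 1.354, -0.206], TCP at [0.212, -0.535, 0.239] pointing down, gripper open.
Joint ranges: [-2.99, 2.99], [-0.89, 2.07], [0.3, 2.58], [-1.14, 4.28], [0, 2.63], [-3.12, 3.12]. Speed limits (rad/s): [2.57, 2.57, 3.01, 3.14, 3.14, 3.14].

### API

Orientations are given as a rotation vector (axis times angle).
In Python, from cell import ctrl, imaging, spotter gives the robot as it stands. The module is installed in compiled form; this text tells all that it offers.
- The arm moves only by the shell command python3 -m crank 'ROWS' [FORCE]. ROWS is JSON, a list that holds one entry, the list of rows, each a list of 7 numbers: the turn, a rotation vector about the tool's x, y, z in degrees, then the shift along the tool's x, y, z in m, then the gripper's target within -1 to 1 (shut at 1, half-way at 0, fully open at -1). In form: [[[rx, ry, rz, tx, ty, tz, hand], ...]]. A call has 1 to 12 rows; each row shifts and turns the commanded pose from where the row before left it, along the tool's axes as they then stand; what a row does not reach is not made up. A row lasts 1/12 s, in which the tool goes at most 41.7 mm and 7.16 degrees, less where a joint would pass 70% of its speed; a pose out of reach is approached as far as the arm can. A call is refused whole if a number of a shift passes 0.0417 or a number of a turn 7.16, either way. A call with a gripper value outside its range is refused whole. The fingers move at their own pace and stop on an object; FORCE is the grip in N (left out, the last holds). Time passes only in rows, so rows that do not move let the fingers close. It gives the time, the measured TCP pose, the force, the opening and the grip force at its end, in the units of the state.
- ctrl.read_state(): the state, without advancing time (a new reading comes with each control period).
- imaging.get_image(name): name is "scene" or "top" or "wrist"; returns (picture, depth): 480x640x3 uint8, blue, green, red; 480x640 float32, m along the optical axis (not along the pixel's ray), 0 where there is no reading.
- imaging.get_calibration(name): a dict with "fov_y" (degrees; the focal length in pixels is half the picture's height over the tangent of half this angle, whatever the lens; pixels are square), "cx", "cy" (the principal point, pixels), "R" (3x3) and "t" (3): a world point X has camera coordinates R X + t. Camera axes: x right, y down, z forward; pixel columns grow to the right and rows downward; lengths in m; the calibration is good to about 2 mm. A picture is of the moment at which its call begins: read the wrist's pose just before it. get_calibration takes no time and is no camera call; for the wrist camera it gives the pose at the moment of the call.
- ctrl.finish_job(): hands the job in; it is judged then, once.
Trained networks look in the newest picture that a camera, given by its name, has taken for a name from the list of things; names that differ only in an ending like _2 or _b are one class to them, and where a whole thing is asked for, a point or a joint stands for the part that bears it (a point fixed in the world has none). Each returns a list of dicts, best first, with "score" (0 to 1); they miss things now and then, are a little off and sometimes report something else, mostly with a low value. They report only what shows in the picture. A call takes as long as a camera call. They do not tell look-alikes from the thing itself.
- spotter.find_in(camera, label): "xy" ([column, row] in pixels, amid what is visible of it).
- spotter.landmark_of(camera, label): "xy" ([column, row] in pixels: a listed point, or the origin of a listed thing).
The state is a dict: "t": time; "joints": joint angles; "qvel": joint speeds; "effort": joint torques, N m; "eef_pos": TCP position; "tcp_rot": TCP orientation; "ft_force": force on the tool from outside, world axes, zero at the start; "moment": the same for the moment, N m; "grip_width": opening from 0.0 (shut) to 1.0 (fully open); "grip_force": force on a finger pad.
Only numpy, scipy, OpenCV 4.12 (cv2) and the standard library are available. Lean on these libraries where they do the work, as an engineer would, in place of code of your own. Each camera call takes 0.05 s, during which the arm holds its last target. There are 200 camera calls.

### The job

Lift the black backing block out of its stand and slide it down into the one bay of the reflectance head where the gap behind the tile is wide enough to take it (behind the thin white opal tile), until its foot is fully home on the bay floor. Then push the block forward so that it presses the opal tile flush against the port face, squeezing in the sprung rubber seal ring, and finish while still gripping the block and holding the tile pressed there, ready for the reading. Leave the grey tile, the white block and the other things where they are.

Things in the scene. Friction and masses are not known exactly. Their poses are not given: they have to be found in the camera images.
- head: two-port reflectance head, fixed: dark base plate 160 x 220 x 10 mm, dark blue-grey housing with top 60 mm above the bench (two metal domes on it reach 97 mm, centred 62 mm behind the port face), two tile bays on the robot's side. Origin: on the bench, 5 mm nearer the robot than the base's middle; x points from the bays into the housing (pressing direction), y left, z up
- head_face (a point): point on the flat port face midway between the bays, at bay-floor height (10 mm above the bench); axes as the head's; 20 mm before the head's origin (x = -20 mm there). A tile is flush when its front face is at x = 0 here. The inner face of the rail that closes both bays towards the robot is at x = -32 mm; rail 8 mm thick, its top 26 mm above the bay floor
- bay_left (a point): middle of the left bay's mouth at the port face, on the bay floor: y = +58 mm in the head's frame. Each bay is 62 mm wide between its metal cheeks (tops 26 mm above the floor) and 32 mm deep from port face to rail; axes as the head's
- bay_right (a point): the same for the right bay, y = -58 mm in the head's frame
- seal_left (a joint): sprung rubber seal ring on the left port, 33 mm across, centred 25 mm above the bay floor. 0 m: standing 3 mm proud of the port face; 0.003: pushed in level with it. 1.4 N to start, 3.5 N when level; springs back when let go and pushes the tile off the face
- seal_right (a joint): the same ring on the right port
- opal_tile: thin white opal tile, 10 mm thick (x) x 56 wide (y) x 50 mm high (z), loose, about 80 g, standing upright in one of the two bays (either one) some 4 mm off the port face. Origin: bottom middle of its front face (the face towards the port); x points to the port. The gap left behind it, up to the rail, is about 18 mm
- grey_tile: thick dark grey tile, 22 x 56 x 50 mm, loose, standing in the other bay about 4 mm off the port face; the gap behind it is only about 6 mm. Origin: bottom middle of its front face (the face towards the port); x points to the port
- stand: grey plastic bench stand, 60 (x) x 176 (y) x 24 mm, fixed; two pockets 15 mm deep (floor 9 mm above the bench) at y = +43 and -43 mm hold the blocks upright with 1.5 mm play all round. Origin: centre of its underside
- black_block: black backing block, upright, loose, about 110 g: body 14 mm thick (x) x 50 wide (y) up to 58 mm high, with a narrower foot (9 x 46 mm, 8 mm high) as a lead-in; on it a grip tab 12 mm thick (x) x 36 wide (y) from 58 to 98 mm high. Origin: centre of its underside. Stands in either pocket of the stand. Same shape front and back
- black_block_grip (a point): grip point of the black block, middle of its tab, 80 mm above its underside. A block pressed down hard on the bay floor drags (friction about 1) when it is slid forward, and masks the push on the tile
- white_block: white backing block of the same shape and size, in the other pocket; not used. Origin: centre of its underside
- beaker: small clear beaker, 53 mm across, 66 mm high, a bystander. Origin: centre of its underside
- lid_dish: shallow round dish, 69 mm across, 12 mm high, a bystander. Origin: centre of its underside
There are look-alikes about, which are no part of the job. Of the things shaped like the black_block, the black one is meant.

How it is judged:
By the outcome, as a careful person would: the job done as asked, in the order asked, and still so for the second after the job is handed in, while the arm keeps its last pose, push and grip.
It also fails if it takes over 35 s, if anything falls off the work surface, if the arm or the gripper's body presses on something with over 40 N, if the wrist force passes 120 N, or if a joint passes its speed limit or range.

## Working session

There is one attempt and no reset: what is moved stays moved. The work goes in short steps, Python scripts to look and compute and a shell command to move; the robot and the scene stay as the last step left them, time stands still between calls to the robot, and variables do not carry over. Pictures are saved under pics/ and viewed, at most 10 in all, crops included, and the job is handed in when it is done.

```bash
mkdir -p pics; cat > h.py <<'E'
import numpy as np, cv2
from cell import ctrl, imaging, spotter
from scipy.spatial.transform import Rotation as Rn
def cal(n):
    c=imaging.get_calibration(n); f=240/np.tan(np.radians(c["fov_y"])/2)
    return f,c["cx"],c["cy"],np.array(c["R"]),np.array(c["t"])
def shot(n,fn=None):
    c=cal(n); im,d=imaging.get_image(n)
    if fn: cv2.imwrite("pics/"+fn,im)
    return im,d,c
def onz(c,uv,z):
    f,cx,cy,R,t=c; o=-R.T@t; r=R.T@np.array([(uv[0]-cx)/f,(uv[1]-cy)/f,1]); return o+r*(z-o[2])/r[2]
def cloud(d,c):
    f,cx,cy,R,t=c; v,u=np.mgrid[0:480,0:640]
    P=np.stack([(u-cx)/f*d,(v-cy)/f*d,d],-1)-t
    return P@R
def proj(c,X):
    f,cx,cy,R,t=c; p=R@np.array(X)+t; return p[:2]/p[2]*f+[cx,cy]
E
python3 - <<'E'
from h import *
s=ctrl.read_state(); print({k:np.round(v,3) for k,v in s.items()})
for n in("top","scene"):
    im,d,c=shot(n,n+"0.png"); print(n,np.round(c[0],1),np.round(-c[3].T@c[4],3))
    for l in("head_face","bay_left","bay_right","opal_tile","grey_tile","stand","black_block","black_block_grip","white_block","beaker","lid_dish"):
        r=spotter.landmark_of(n,l); print(l,[(np.round(q["xy"]).tolist(),round(q["score"],2)) for q in r[:3]])
E
```

```text
{'t': np.float64(0.0), 'joints': array([-1.4  ,  0.182,  1.608,  0.   ,  1.354, -0.206]), 'qvel': array([-0.001,  0.   , -0.   ,  0.   , -0.   , -0.   ]), 'effort': array([-1.0000e-03, -4.3387e+01, -3.4185e+01,  7.0000e-02,  3.9000e-02,
       -0.0000e+00]), 'eef_pos': array([ 0.212, -0.534,  0.238]), 'tcp_rot': array([-3.084, -0.588, -0.   ]), 'ft_force': array([ 0.565,  0.048, -0.676]), 'moment': array([ 0.003,  0.013, -0.015]), 'grip_force': np.float64(0.0), 'grip_width': np.float64(1.003)}
top 527.1 [ 0.392 -0.122  1.016]
head_face [([250.0, 183.0], 0.82), ([372.0, 218.0], 0.7)]
bay_left [([220.0, 196.0], 0.68), ([245.0, 176.0], 0.68)]
bay_right [([274.0, 173.0], 0.9), ([284.0, 294.0], 0.57)]
opal_tile [([224.0, 199.0], 0.61)]
grey_tile [([277.0, 176.0], 0.81)]
stand [([389.0, 227.0], 0.69)]
black_block [([477.0, 196.0], 0.81), ([423.0, 289.0], 0.78), ([417.0, 229.0], 0.69)]
black_block_grip [([398.0, 155.0], 0.7), ([475.0, 275.0], 0.64), ([430.0, 293.0], 0.62)]
white_block [([374.0, 218.0], 0.55)]
beaker [([203.0, 301.0], 0.62)]
lid_dish [([285.0, 296.0], 0.75)]
scene 616.3 [ 0.048 -1.058  0.742]
head_face [([338.0, 224.0], 0.82), ([354.0, 235.0], 0.71), ([345.0, 223.0], 0.63)]
bay_left [([317.0, 210.0], 0.7), ([320.0, 215.0], 0.67), ([360.0, 285.0], 0.41)]
bay_right [([356.0, 231.0], 0.83)]
opal_tile [([323.0, 212.0], 0.8), ([357.0, 234.0], 0.31)]
grey_tile [([356.0, 234.0], 0.72)]
stand [([364.0, 304.0], 0.68)]
black_block [([362.0, 314.0], 0.92), ([415.0, 285.0], 0.71), ([345.0, 367.0], 0.69)]
black_block_grip [([362.0, 281.0], 0.97), ([437.0, 314.0], 0.95), ([343.0, 328.0], 0.87)]
white_block [([357.0, 286.0], 0.64)]
beaker []
lid_dish []
```

View pics/top0.png

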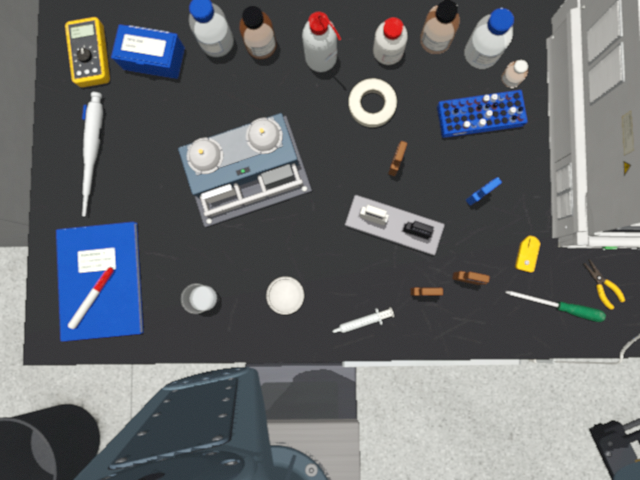

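View pics/scene0.png

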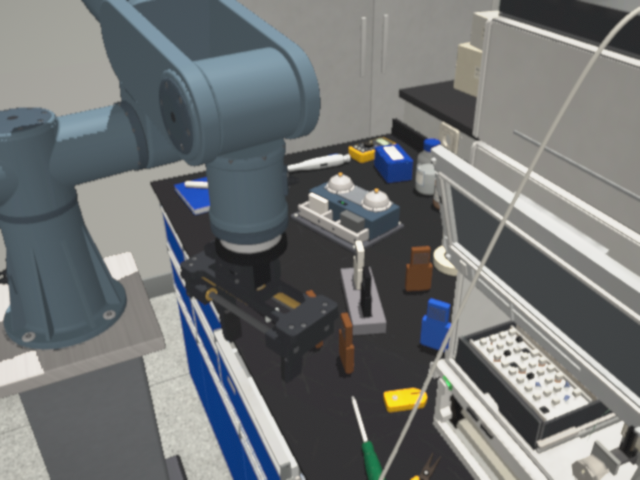

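Top view: the black block is in the stand at (420,230) and the white one at (374,213). The look-alikes are brown blocks at (398,157), (428,292) and (473,278), and a blue one at (484,192). I choose the black one in the stand's right pocket. The opal tile (white) is in the left bay near (224,199), and the grey tile is in the right bay near (277,177).

```bash
python3 - <<'E'
from h import *
im,d,c=shot("top")
cv2.imwrite("pics/crop1.png",np.hstack([cv2.resize(im[190:260,340:450],None,fx=3.6,fy=3.6,interpolation=2),cv2.resize(im[150:220,180:290],None,fx=3.6,fy=3.6,interpolation=2)]))
P=cloud(d,c)
def box(m):
    X=P[m][:,:2]; r=cv2.minAreaRect((X*1000).astype(np.float32)); return np.round(r[0],1),np.round(r[1],1),round(r[2],1)
v,u=np.mgrid[0:480,0:640]
st=(u>335)&(u<450)&(v>190)&(v<258)
hd=(u>170)&(u<318)&(v>105)&(v<230)
z=P[...,2]
print("bench z",np.median(z[300:330,330:400]))
print("stand",box(st&(z>.016)&(z<.032)),np.median(z[st&(z>.016)&(z<.032)]))
for nm,m in(("black",st&(z>.08)&(u>395)),("white",st&(z>.08)&(u<395))): print(nm,box(m),m.sum(),np.median(z[m]))
print("housing",box(hd&(z>.052)&(z<.066)))
print("base",box(hd&(z>.006)))
print("tiles/rail", box(hd&(z>.03)&(z<.045)))
E
```

```text
bench z 0.0007846472448874199
stand (array([ 516. , -233.4]), array([175.9,  61. ]), 70.3) 0.024107522703129852
black (array([ 457.4, -199.8]), array([ 32.5, 200.3]), 30.7) 206 0.10634113910203236
white (array([ 461.1, -166.8]), array([ 35.7, 160.2]), 69.5) 207 0.10684731994685122
housing (array([638.8,  55.4]), array([122.6, 206.3]), 17.6)
base (array([558.3,  50.8]), array([385.4, 284.7]), 9.7)
tiles/rail (array([586.8,  37.6]), array([ 43.2, 204.5]), 18.4)
```

View pics/crop1.png

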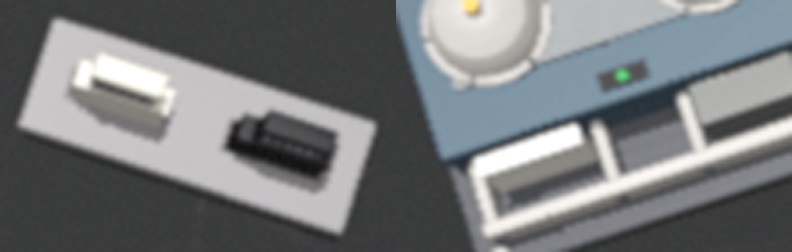

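Close crop: left half shows the black block in the stand's right pocket, right half shows the opal tile in the left bay with the wide gap behind it and the grey tile in the right bay. The choice is confirmed, so I move above the block.

```bash
cat >> h.py <<'E'
def plan(pos,yaw,n):
    """constant row (turn deg, shift m in tool axes) repeated n times to reach pos, closing axis at yaw(deg)"""
    s=ctrl.read_state(); R0=Rn.from_rotvec(s["tcp_rot"]).as_matrix(); p0=np.array(s["eef_pos"])
    a=np.radians(yaw); R1=np.array([[-np.sin(a),np.cos(a),0],[np.cos(a),np.sin(a),0],[0,0,-1.]]);
    w=Rn.from_matrix(R0.T@R1).as_rotvec()/n; S=Rn.from_rotvec(w).as_matrix()
    M=sum(np.linalg.matrix_power(S,k) for k in range(n))
    sh=np.linalg.solve(M,R0.T@(np.array(pos)-p0))
    print("row",np.round(np.degrees(w),2),np.round(sh,4),"x",n,"err mm",np.round((np.array(pos)-p0)*1000,1))
E
python3 - <<'E'
from h import *
plan([.5015,-.2739,.20],-19.7,12)
E
```

```text
row [-0.   -0.   -4.06] [0.0335 0.0011 0.0032] x 12 err mm [289.9 260.8 -38.7]
```

```bash
python3 -m crank '[[[0,0,-4.06,0.0335,0.0011,0.0032,-1],[0,0,-4.06,0.0335,0.0011,0.0032,-1],[0,0,-4.06,0.0335,0.0011,0.0032,-1],[0,0,-4.06,0.0335,0.0011,0.0032,-1],[0,0,-4.06,0.0335,0.0011,0.0032,-1],[0,0,-4.06,0.0335,0.0011,0.0032,-1],[0,0,-4.06,0.0335,0.0011,0.0032,-1],[0,0,-4.06,0.0335,0.0011,0.0032,-1],[0,0,-4.06,0.0335,0.0011,0.0032,-1],[0,0,-4.06,0.0335,0.0011,0.0032,-1],[0,0,-4.06,0.0335,0.0011,0.0032,-1],[0,0,-4.06,0.0335,0.0011,0.0032,-1]]]'
python3 -m crank '[[[0,0,0,0,0,0,-1],[0,0,0,0,0,0,-1]]]'
python3 - <<'E'
from h import *
plan([.5015,-.2739,.20],-19.7,1)
im,d,c=shot("wrist","w1.png"); P=cloud(d,c); z=P[...,2]
print("cam",-c[3].T@c[4],c[3][2])
print(proj(c,[.5015,-.2739,.107]))
for lo,hi in((.016,.032),(.095,.115),(.06,.075)):
    m=(z>lo)&(z<hi)&(d>0)
    n,L,st,ce=cv2.connectedComponentsWithStats(m.astype(np.uint8))
    for k in range(1,n):
        if st[k,4]>150:
            r=cv2.minAreaRect((P[L==k][:,:2]*1000).astype(np.float32)); print(lo,ce[k].round(),st[k,4],np.round(r[0],1),np.round(r[1],1),round(r[2],1),np.median(z[L==k]).round(4))
E
```

```text
t: 2.25
eef_pos: [0.5024, -0.272, 0.2002]
tcp_rot: [2.565, 1.813, 0.0]
ft_force: [-0.5, -0.0, -0.4]
grip_width: 1.002
grip_force: 0.0
t: 2.42
eef_pos: [0.502, -0.2717, 0.2001]
tcp_rot: [-2.566, -1.812, 0.0]
ft_force: [-0.8, -0.4, 1.1]
grip_width: 0.999
grip_force: 0.0
row [-0.03 -0.    0.17] [-0.0022  0.0002  0.0001] x 1 err mm [-0.5 -2.2 -0.1]
cam [ 0.52595356 -0.20112061  0.34604858] [-0.09665114 -0.27238499 -0.95732177]
[322.80696875 243.96528167]
0.016 [584.  46.] 4880 [ 752.  -211.8] [63.4 87.8] 70.1 0.0189
0.016 [322. 156.] 11168 [ 515.1 -234. ] [175.9  60.1] 70.2 0.0239
0.016 [105. 164.] 1087 [ 329.5 -167.3] [28.8 77.4] 24.1 0.0178
0.016 [584. 244.] 6796 [ 725.7 -395.5] [ 68.  132.6] 6.5 0.0281
0.016 [219. 262.] 373 [ 394.8 -285.6] [12.  51.2] 11.5 0.0243
0.016 [272. 320.] 244 [ 418.5 -366.2] [13.1 50.6] 2.7 0.0241
0.016 [440. 423.] 1092 [ 540.4 -537.7] [  5.3 109.6] 88.3 0.0223
0.095 [323. 113.] 1174 [ 529.8 -193.5] [35.2 12.6] 70.3 0.1066
0.095 [500. 129.] 1032 [ 637.2 -241.1] [11.4 36.1] 70.5 0.0977
0.095 [322. 242.] 923 [ 500.4 -274.1] [36.4 12.2] 70.5 0.1066
0.06 [322. 147.] 153 [ 522.7 -212.8] [ 8.8 13.6] 70.0 0.0665
0.06 [321. 204.] 242 [ 506.2 -258.1] [16.2 13.5] 70.5 0.0667
0.06 [200. 273.] 220 [ 393.3 -277.6] [ 9.2 23.4] 25.7 0.0679
0.06 [263. 342.] 183 [ 418.3 -359. ] [10.3 23.8] 17.4 0.0677
```

View pics/w1.png

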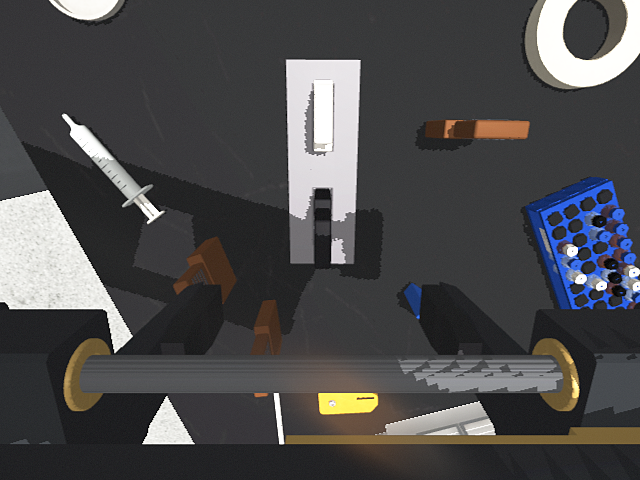

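The wrist view shows the black block at (322,230), upright in the stand below and between the open fingers, with the white one at (323,115). I go down and grip it.

```bash
python3 -m crank '[[[0,0,0.1,-0.0028,-0.0008,0.026,-1],[0,0,0,0,0,0.026,-1],[0,0,0,0,0,0.026,-1],[0,0,0,0,0,0.026,-1],[0,0,0,0,0,0.025,-1],[0,0,0,0,0,0,-1],[0,0,0,0,0,0,-1]]]'
python3 - <<'E'
from h import *
plan([.5004,-.2741,.0705],-19.6,1)
E
```

```text
t: 3.05
eef_pos: [0.4984, -0.2764, 0.0705]
tcp_rot: [-2.57, -1.802, 0.001]
ft_force: [-0.2, -0.1, 1.0]
grip_width: 1.002
grip_force: 0.0
row [-0.16 -0.05 -0.33] [ 0.0029  0.0011 -0.    ] x 1 err mm [2.  2.3 0. ]
```

```bash
python3 -m crank '[[[0,0,-0.2,0.0025,0.001,0,-1],[0,0,0,0,0,0,0.4],[0,0,0,0,0,0,1],[0,0,0,0,0,0,1],[0,0,0,0,0,0,1],[0,0,0,0,0,0,1],[0,0,0,0,0,0,1],[0,0,0,0,0,0,1],[0,0,0,0,0,0,1],[0,0,0,0,0,0,1]]]' 45
python3 - <<'E'
from h import *
plan([.5004,-.2741,.0705],-19.6,1)
E
```

```text
t: 3.88
eef_pos: [0.5015, -0.2736, 0.0713]
tcp_rot: [-2.567, -1.811, 0.0]
ft_force: [0.2, 0.5, -0.8]
grip_width: 0.342
grip_force: 0.0
row [-0.01 -0.    0.01] [-0.0008 -0.0009  0.0008] x 1 err mm [-1.1 -0.5 -0.8]
```

```bash
python3 -m crank '[[[0,0,0,0,0,0,1],[0,0,0,0,0,0,1],[0,0,0,0,0,0,1],[0,0,0,0,0,0,1],[0,0,0,0,0,0,1]]]'
python3 - <<'E'
from h import *
plan([.5004,-.2741,.0705],-19.6,1)
E
```

```text
t: 4.3
eef_pos: [0.5015, -0.2736, 0.0713]
tcp_rot: [-2.567, -1.811, 0.0]
ft_force: [0.2, -0.1, -0.3]
grip_width: 0.129
grip_force: 45.0
row [-0.   -0.    0.01] [-0.0008 -0.0009  0.0008] x 1 err mm [-1.1 -0.5 -0.8]
```

```bash
python3 -m crank '[[[0,0,0,0,0,-0.015,1],[0,0,0,0,0,-0.025,1],[0,0,0,0,0,-0.03,1],[0,0,0,0,0,-0.03,1],[0,0,0,0,0,-0.03,1],[0,0,0,0,0,0,1]]]'
python3 - <<'E'
from h import *
im,d,c=shot("top"); P=cloud(d,c); z=P[...,2]
for p in((250,183),(220,196),(274,173)): print(onz(c,p,.01).round(4))
v,u=np.mgrid[0:480,0:640]; hd=(u>170)&(u<318)&(v>105)&(v<230)
for lo,hi in((.056,.064),(.032,.040),(.006,.013)):
    m=hd&(z>lo)&(z<hi); r=cv2.minAreaRect((P[m][:,:2]*1000).astype(np.float32)); print(lo,m.sum(),np.round(r[0],1),np.round(r[1],1),round(r[2],1))
# yaw from housing front edge
q=P[hd&(z>.056)&(z<.064)]
for yaw in np.arange(14,22,1):
    a=np.radians(yaw); e=np.array([np.cos(a),np.sin(a)]); g=q[:,:2]@e; f=np.array([-e[1],e[0]]); w=q[:,:2]@f
    print(yaw,[round(float(np.percentile(g,k)),4) for k in(0,1,3,6,99)],[round(float(np.percentile(w,k)),4) for k in(0.3,99.7)])
E
```

```text
t: 4.8
eef_pos: [0.5043, -0.2758, 0.2081]
tcp_rot: [2.558, 1.805, 0.004]
ft_force: [1.2, -1.1, 0.3]
grip_width: 0.136
grip_force: 45.0
[0.6042 0.0434 0.01  ]
[0.5798 0.1022 0.01  ]
[ 0.623  -0.0037  0.01  ]
0.056 3751 [638.3  55.1] [121.8 206.1] 18.0
0.032 739 [587.5  36.2] [ 43.5 201.6] 18.5
0.006 1754 [641.7  54.1] [228.9 285.7] 4.2
14 [0.5745, 0.5781, 0.5814, 0.5848, 0.6943] [-0.2038, 0.0032]
15 [0.5719, 0.5751, 0.5795, 0.583, 0.6913] [-0.2146, -0.0084]
16 [0.5692, 0.5721, 0.577, 0.5808, 0.6881] [-0.2255, -0.0201]
17 [0.5663, 0.5689, 0.5738, 0.5785, 0.6857] [-0.2364, -0.0315]
18 [0.5632, 0.5654, 0.5703, 0.5763, 0.6833] [-0.2475, -0.0426]
19 [0.5596, 0.5619, 0.5667, 0.5737, 0.6807] [-0.2585, -0.0536]
20 [0.5555, 0.558, 0.563, 0.5701, 0.6784] [-0.2697, -0.0645]
21 [0.5511, 0.5541, 0.559, 0.5662, 0.6763] [-0.2811, -0.0751]
```

```bash
python3 - <<'E'
from h import *
plan([.5795,.0438,.21],18,10)
E
```

```text
row [ 0.03  0.03 -3.76] [ 0.0328  0.0062 -0.0005] x 10 err mm [ 76.2 318.9   4.9]
```

```bash
python3 -m crank '[[[0,0,-3.76,0.0328,0.0062,-0.0005,1],[0,0,-3.76,0.0328,0.0062,-0.0005,1],[0,0,-3.76,0.0328,0.0062,-0.0005,1],[0,0,-3.76,0.0328,0.0062,-0.0005,1],[0,0,-3.76,0.0328,0.0062,-0.0005,1],[0,0,-3.76,0.0328,0.0062,-0.0005,1],[0,0,-3.76,0.0328,0.0062,-0.0005,1],[0,0,-3.76,0.0328,0.0062,-0.0005,1],[0,0,-3.76,0.0328,0.0062,-0.0005,1],[0,0,-3.76,0.0328,0.0062,-0.0005,1],[0,0,0,0,0,0,1],[0,0,0,0,0,0,1]]]'
python3 -m crank '[[[0,0,0,0,0,0,1],[0,0,0,0,0,0,1]]]'
python3 - <<'E'
from h import *
plan([.5795,.0438,.21],18,1)
im,d,c=shot("wrist","w2.png"); np.savez("w2.npz",d=d,f=c[0],cx=c[1],cy=c[2],R=c[3],t=c[4])
P=cloud(d,c); z=P[...,2]
for lo,hi in((.056,.064),(.032,.040),(.006,.014)):
    m=(z>lo)&(z<hi)&(d>0)
    n,L,st,ce=cv2.connectedComponentsWithStats(m.astype(np.uint8))
    for k in range(1,n):
        if st[k,4]>150:
            r=cv2.minAreaRect((P[L==k][:,:2]*1000).astype(np.float32)); print(lo,ce[k].round(),st[k,4],np.round(r[0],1),np.round(r[1],1),round(r[2],1),np.median(z[L==k]).round(4))
for l in("bay_left","head_face","opal_tile"):
    r=spotter.landmark_of("wrist",l); print(l,[(np.round(q["xy"]).tolist(),round(q["score"],2),onz(c,q["xy"],.01).round(4).tolist()) for q in r[:2]])
E
```

```text
t: 5.85
eef_pos: [0.5762, 0.0472, 0.2045]
tcp_rot: [-1.841, -2.543, 0.002]
ft_force: [0.0, -0.8, -1.3]
grip_width: 0.13
grip_force: 45.0
t: 6.02
eef_pos: [0.5771, 0.0443, 0.2054]
tcp_rot: [-1.848, -2.539, 0.001]
ft_force: [0.6, -0.2, -1.1]
grip_width: 0.13
grip_force: 45.0
row [-0.08 -0.01 -0.08] [-0.0012  0.0021 -0.0046] x 1 err mm [ 2.4 -0.5  4.6]
0.056 [73. 28.] 551 [367.8 123.2] [16.8 44. ] 28.7 0.0611
0.056 [132.  43.] 215 [401.9 129.6] [41.2 11.9] 82.8 0.0586
0.056 [402. 199.] 14656 [644.9  74. ] [ 94.9 172.6] 17.7 0.0605
0.056 [344. 161.] 898 [578.4  96.9] [10.  54.7] 18.0 0.0598
0.056 [342. 275.] 215 [607.5   5. ] [ 9.7 17.4] 18.4 0.06
0.056 [611. 335.] 366 [861.6  24.4] [42.8  9.7] 81.3 0.0597
0.056 [534. 420.] 429 [845.1 -83.3] [58.7 23.4] 39.2 0.06
0.032 [97. 27.] 461 [368.3 133.3] [45.5 20.3] 84.2 0.0362
0.032 [144.  49.] 287 [398.5 130.1] [46.5 17.8] 84.0 0.0359
0.032 [320. 163.] 1538 [571.4  83.1] [40.1 99.1] 17.7 0.0357
0.032 [597. 321.] 436 [869.5  25. ] [60.6 26.1] 75.3 0.0359
0.032 [527. 399.] 259 [846.7 -78.2] [49.6 15.4] 31.1 0.0362
0.006 [159.  54.] 215 [398.1 131.4] [46.1 17.8] 88.6 0.0098
0.006 [321. 159.] 3913 [622.1  70.8] [159.4 177.9] 17.8 0.0099
0.006 [327. 156.] 1386 [572.5  94. ] [31.3 62.3] 17.7 0.01
0.006 [106. 217.] 961 [385.  -24.6] [69.5 68.2] 44.3 0.0117
0.006 [336. 218.] 899 [590.9  36.4] [31.4 37.8] 17.9 0.01
0.006 [623. 241.] 364 [874.3 102.2] [18.5 59.2] 17.7 0.0101
0.006 [ 45. 317.] 439 [ 335.6 -156.2] [11.8 91.7] 25.5 0.0115
0.006 [579. 308.] 361 [870.2  25.7] [60.6 26.8] 73.5 0.0103
0.006 [ 86. 418.] 162 [ 394.4 -280.8] [13.5 45. ] 17.7 0.0103
bay_left []
head_face [([353.0, 216.0], 0.84, [0.607, 0.0481, 0.01])]
opal_tile [([343.0, 157.0], 0.87, [0.58, 0.0978, 0.01])]
```

View pics/w2.png

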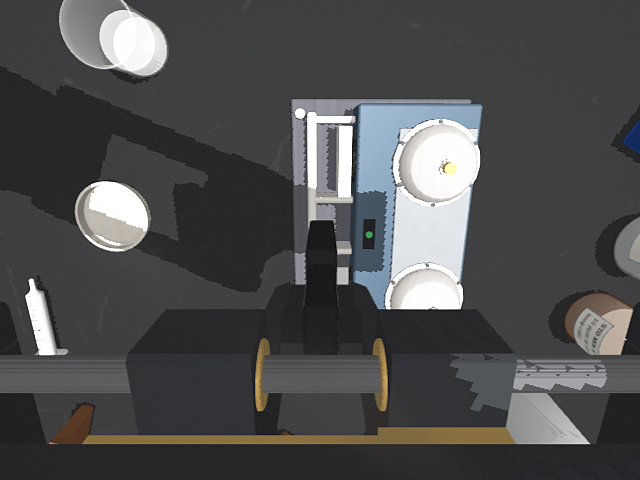

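The wrist view shows the opal tile at (344,161) in the left bay, with the gap between it and the rail at about (327,157). The held black block at (321,260) looks upright. I'll measure the block in the hand next.

```bash
python3 - <<'E'
from h import *
s=ctrl.read_state(); q=np.load("w2.npz"); P=cloud(q["d"],(q["f"],q["cx"],q["cy"],q["R"],q["t"]))
T=Rn.from_rotvec(s["tcp_rot"]).as_matrix(); L=(P-np.array(s["eef_pos"]))@T
m=(q["d"]>0)&(abs(L[...,0])<.035)&(abs(L[...,1])<.02)&(L[...,2]>.001)&(L[...,2]<.075); X=L[m]*1000
for lo in range(0,75,6):
    k=X[(X[:,2]>=lo)&(X[:,2]<lo+6)]
    if len(k)>5: print(lo,len(k),"y",np.percentile(k[:,1],[1,99]).round(1),"x",np.percentile(k[:,0],[1,99]).round(1))
print("zmax",np.percentile(X[:,2],99.5))
plan([.5656,.0918,.21],17.7,4)
E
```

```text
0 576 y [-7.9  5.4] x [12.  25.1]
6 207 y [-8.4  5.6] x [11.5 25.3]
12 109 y [-8.1  5.3] x [23.9 25.4]
18 98 y [-7.9  5.5] x [23.8 25.3]
24 95 y [-8.1  5.3] x [23.6 25.3]
30 85 y [-7.9  5.4] x [24.1 25.3]
36 78 y [-7.7  5.3] x [24.  25.2]
42 72 y [-7.9  5.3] x [24.2 25.3]
48 65 y [-7.9  5.2] x [24.1 25.4]
54 43 y [-7.9  5.4] x [23.6 25.3]
zmax 57.29966531826979
row [-0.   -0.    0.05] [ 0.0122  0.0008 -0.001 ] x 4 err mm [-11.9  47.6   3.8]
```

```bash
python3 -m crank '[[[0,0,0,0.0122,0.0011,0.005,1],[0,0,0,0.0122,0.0011,0.013,1],[0,0,0,0.0122,0.0011,0.018,1],[0,0,0,0.0122,0.0011,0.018,1],[0,0,0,0,0,0,1],[0,0,0,0,0,0,1],[0,0,0,0,0,0,1],[0,0,0,0,0,0,1]]]'
python3 - <<'E'
from h import *
plan([.5668,.0922,.15],17.7,1)
s=ctrl.read_state(); im,d,c=shot("wrist","w3.png"); P=cloud(d,c); z=P[...,2]
T=Rn.from_rotvec(s["tcp_rot"]).as_matrix(); p=np.array(s["eef_pos"]); L=(P-p)@T*1000
def ext(nm,m):
    X=L[m&(d>0)]
    if len(X)>5: print(nm,len(X),"y",np.percentile(X[:,1],[1,50,99]).round(1),"x",np.percentile(X[:,0],[1,99]).round(1),"z",(p[2]*1000-np.percentile(X[:,2],[1,99])).round(1))
near=(abs(L[...,0])<60)
ext("block",(abs(L[...,0])<35)&(abs(L[...,1])<20)&(L[...,2]>3)&(L[...,2]<60))
ext("tiletop",near&(z>.057)&(z<.063)&(L[...,1]<17.5))
ext("rail",near&(z>.033)&(z<.039)&(L[...,1]<-5)&(L[...,0]<25))
ext("cheek",near&(z>.033)&(z<.039))
E
```

```text
t: 6.88
eef_pos: [0.5676, 0.0926, 0.1538]
tcp_rot: [1.846, 2.54, 0.002]
ft_force: [0.1, 0.0, -1.2]
grip_width: 0.13
grip_force: 45.0
row [0.13 0.06 0.28] [-0.0001 -0.0009  0.0038] x 1 err mm [-0.8 -0.4 -3.8]
block 1352 y [-7.9 -0.8  5.9] x [13.  25.1] z [150.4  97.4]
tiletop 872 y [ 6.7 12.4 16.3] x [-25.3  28.8] z [61.5 58. ]
rail 764 y [-19.5 -15.9 -12. ] x [-42.3  24.5] z [37.3 33.5]
cheek 1554 y [-19.4 -13.8 102.2] x [-41.4  45. ] z [38.1 33.3]
```

View pics/w3.png

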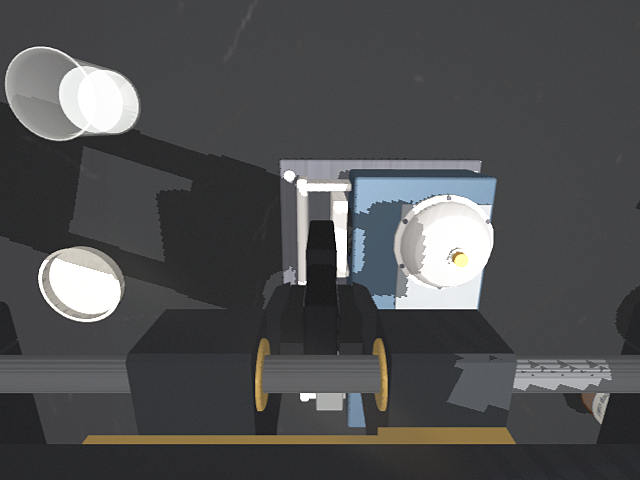

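The wrist view shows the block at (321,270) above the gap, with the tile at (341,235) and the rail at (304,240). The block should move about 1.5 mm towards the rail, then go down.

```bash
python3 -m crank '[[[0,0,0.2,0,-0.0016,0.01,1],[0,0,0,0,0,0.015,1],[0,0,0,0,0,0.01,1],[0,0,0,0,0,0,1],[0,0,0,0,0,0,1],[0,0,0,0,0,0,1]]]'
python3 - <<'E'
from h import *
s=ctrl.read_state(); im,d,c=shot("wrist"); P=cloud(d,c); z=P[...,2]
T=Rn.from_rotvec(s["tcp_rot"]).as_matrix(); p=np.array(s["eef_pos"]); L=(P-p)@T*1000
print(Rn.from_matrix(T).as_rotvec())
def ext(nm,m):
    X=L[m&(d>0)]
    if len(X)>5: print(nm,len(X),"y",np.percentile(X[:,1],[1,50,99]).round(1),"x",np.percentile(X[:,0],[1,99]).round(1),"z",(p[2]*1000-np.percentile(X[:,2],[1,99])).round(1))
near=(abs(L[...,0])<60)
ext("block",(abs(L[...,0])<35)&(abs(L[...,1])<20)&(L[...,2]>3)&(L[...,2]<48)&(z>.063))
ext("tiletop",near&(z>.057)&(z<.063)&(L[...,1]<17.5)&(L[...,1]>0))
ext("rail",near&(z>.033)&(z<.039)&(L[...,1]<-5)&(L[...,0]<25))
E
```

```text
t: 7.43
eef_pos: [0.5653, 0.0925, 0.1176]
tcp_rot: [1.851, 2.538, 0.0]
ft_force: [-0.3, -0.2, -1.3]
grip_width: 0.132
grip_force: 45.0
[1.85089274e+00 2.53807478e+00 3.21328296e-04]
block 1257 y [-7.9 -0.8  5.9] x [13.  25.1] z [114.3  70.4]
tiletop 1077 y [ 8.  13.1 17.4] x [-15.8  28.1] z [61.4 57.9]
rail 693 y [-16.9 -13.7  -9.3] x [-26.5  24.5] z [37.4 33.4]
```

```bash
python3 -m crank '[[[0,0,0,0,0.0004,0.006,1],[0,0,0,0,0,0.007,1],[0,0,0,0,0,0.007,1],[0,0,0,0,0,0.007,1],[0,0,0,0,0,0,1]]]'
python3 -m crank '[[[0,0,0,0,0,0.006,1],[0,0,0,0,0,0.006,1],[0,0,0,0,0,0.003,1],[0,0,0,0,0,0,1],[0,0,0,0,0,0,1]]]'
```

```text
t: 7.9
eef_pos: [0.5641, 0.0928, 0.0882]
tcp_rot: [-1.849, -2.536, 0.003]
ft_force: [0.3, -0.0, -0.8]
grip_width: 0.132
grip_force: 45.0
t: 8.32
eef_pos: [0.5652, 0.0927, 0.0751]
tcp_rot: [-1.851, -2.538, 0.0]
ft_force: [-0.4, -0.5, -1.4]
grip_width: 0.133
grip_force: 45.0
```

Free so far, about 3 mm above the floor. I go down in small steps until contact.

```bash
for i in 1 2; do python3 -m crank '[[[0,0,0,0,0,0.001,1],[0,0,0,0,0,0,1],[0,0,0,0,0,0,1]]]' | grep -E "eef|ft"; done; for i in 1 2 3; do python3 -m crank '[[[0,0,0,0,0,0.0005,1],[0,0,0,0,0,0,1],[0,0,0,0,0,0,1]]]' | grep -E "eef|ft"; done
```

```text
eef_pos: [0.5655, 0.0927, 0.0746]
ft_force: [0.5, 0.5, -2.2]
eef_pos: [0.5653, 0.0927, 0.0733]
ft_force: [0.4, 0.5, -1.2]
eef_pos: [0.5653, 0.0927, 0.0728]
ft_force: [0.0, -0.4, -1.5]
eef_pos: [0.5653, 0.0928, 0.0723]
ft_force: [0.1, -1.6, -1.5]
eef_pos: [0.5655, 0.0927, 0.0722]
ft_force: [-0.8, -0.3, 2.5]
```

Contact with the floor at z = 0.0722. I ease the down force a little and push forward in steps.

```bash
cat > f.py <<'E'
import sys
from h import *
F=[];Q=[]
for i in range(4):
    s=ctrl.read_state(); F.append(s["ft_force"]);Q.append(s["eef_pos"])
f=np.mean(F,0);p=np.mean(Q,0); e=np.array([np.cos(np.radians(17.8)),np.sin(np.radians(17.8)),0])
print("fwd",round((p-[.5654,.0927,0])@e*1000,2),"F fwd",round(f@e,1),"Fz",round(f[2],1),"z",round(p[2],4))
E
python3 -m crank '[[[0,0,0,0,0,-0.0002,1],[0,0,0,0,0.001,0,1],[0,0,0,0,0.001,0,1],[0,0,0,0,0,0,1],[0,0,0,0,0,0,1]]]' >/dev/null; python3 f.py
python3 -m crank '[[[0,0,0,0,0.001,0,1],[0,0,0,0,0.001,0,1],[0,0,0,0,0,0,1],[0,0,0,0,0,0,1]]]'>/dev/null; python3 f.py
python3 -m crank '[[[0,0,0,0,0.001,0,1],[0,0,0,0,0,0,1],[0,0,0,0,0,0,1]]]'>/dev/null; python3 f.py
```

```text
fwd 2.0 F fwd -2.5 Fz 5.3 z 0.0722
fwd 3.84 F fwd -4.0 Fz 5.6 z 0.0722
fwd 4.37 F fwd -5.7 Fz 7.8 z 0.0722
```

```bash
python3 -m crank '[[[0,0,0,0,0,-0.0004,1],[0,0,0,0,0,0,1],[0,0,0,0,0,0,1]]]'>/dev/null; python3 f.py
python3 -m crank '[[[0,0,0,0,0.001,0,1],[0,0,0,0,0,0,1],[0,0,0,0,0,0,1]]]'>/dev/null; python3 f.py
python3 -m crank '[[[0,0,0,0,0.001,0,1],[0,0,0,0,0,0,1],[0,0,0,0,0,0,1]]]'>/dev/null; python3 f.py
```

```text
fwd 4.39 F fwd -4.9 Fz 4.3 z 0.0722
fwd 5.48 F fwd -4.9 Fz 4.9 z 0.0722
fwd 6.38 F fwd -5.7 Fz 6.9 z 0.0722
```

```bash
for i in 1 2 3; do python3 -m crank '[[[0,0,0,0,0.0007,-0.0002,1],[0,0,0,0,0,0,1],[0,0,0,0,0,0,1]]]'>/dev/null; python3 f.py; done
```

```text
fwd 6.89 F fwd -5.2 Fz 4.1 z 0.0722
fwd 7.17 F fwd -6.8 Fz 4.3 z 0.0722
fwd 7.19 F fwd -8.9 Fz 5.3 z 0.0723
```

```bash
for i in 1 2 3; do python3 -m crank '[[[0,0,0,0,0.0008,-0.0002,1],[0,0,0,0,0,0,1],[0,0,0,0,0,0,1]]]'>/dev/null; python3 f.py; done
python3 - <<'E'
from h import *
s=ctrl.read_state(); im,d,c=shot("wrist"); P=cloud(d,c); z=P[...,2]
cv2.imwrite("pics/w4.png",cv2.resize(im[150:350,240:440],None,fx=3,fy=3,interpolation=2))
T=Rn.from_rotvec(s["tcp_rot"]).as_matrix(); p=np.array(s["eef_pos"]); L=(P-p)@T*1000
print(s["t"],s["tcp_rot"],s["grip_width"])
m=(abs(z-.060)<.004)&(L[...,0]>8)&(L[...,0]<27)&(abs(L[...,1])<40)&(d>0); print("tile+housing top y hist",np.histogram(L[m][:,1],bins=range(0,34,2)))
m=(L[...,0]>-35)&(L[...,0]<35)&(abs(z-.036)<.003)&(L[...,1]<-5)&(d>0); print("rail y",np.percentile(L[m][:,1],[1,99]))
E
```

```text
fwd 7.24 F fwd -11.9 Fz 6.3 z 0.0722
fwd 7.3 F fwd -13.8 Fz 8.5 z 0.0722
fwd 7.37 F fwd -16.2 Fz 9.8 z 0.0723
12.8167 [-1.8465352  -2.53392229  0.01133216] 0.1357620269051111
tile+housing top y hist (array([ 25,  22,  22, 175, 170, 159, 167, 152, 180, 166, 167, 167, 170,
       170, 166, 167]), array([ 0,  2,  4,  6,  8, 10, 12, 14, 16, 18, 20, 22, 24, 26, 28, 30, 32]))
rail y [-23.9903654   -5.90413518]
```

View pics/w4.png

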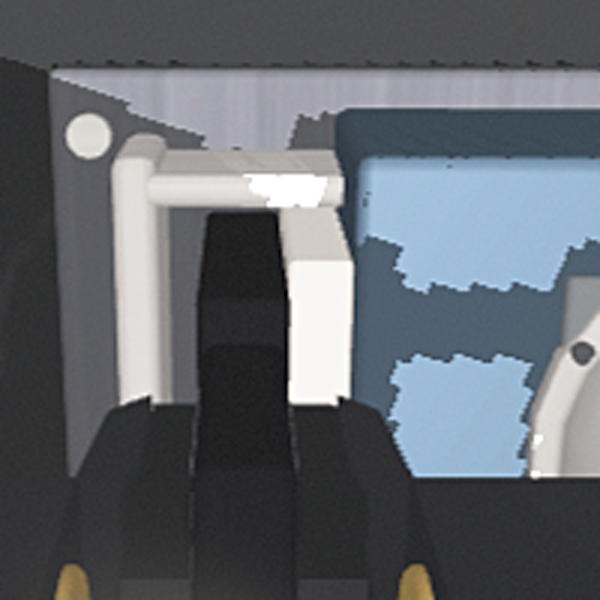

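```bash
python3 - <<'E'
from h import *
e=np.array([np.cos(np.radians(17.8)),np.sin(np.radians(17.8)),0]); g=np.array([-e[1],e[0],0])
s=ctrl.read_state(); T=Rn.from_rotvec(s["tcp_rot"]).as_matrix(); print("toolz along fwd, left (deg)",np.degrees([T[:,2]@e,T[:,2]@g]),"yaw",np.degrees(np.arctan2(T[1,1],T[0,1])), "moment fwd,left",s["moment"]@e,s["moment"]@g)
im,d,c=shot("wrist"); P=cloud(d,c); z=P[...,2]; X=(P-np.array(s["eef_pos"]))
a=X@e*1000; b=X@g*1000
for lo in range(12,64,5):   # left side face of block (b~25)
    m=(d>0)&(abs(b-24.5)<2.5)&(abs(a)<30)&(z>lo/1000)&(z<(lo+5)/1000)
    if m.sum()>8: print(lo,m.sum(),np.percentile(a[m],[2,98]).round(2))
for lo in range(12,64,6):   # left side face of tile (b~28)
    m=(d>0)&(b>26)&(b<30)&(a>3)&(a<25)&(z>lo/1000)&(z<(lo+6)/1000)
    if m.sum()>8: print("tile",lo,m.sum(),np.percentile(a[m],[2,98]).round(2))
E
```

```text
toolz along fwd, left (deg) [-0.54364429  0.04420407] yaw 17.83493455204314 moment fwd,left -0.483500312158914 2.7719456145816173
12 11 [-16.59   4.24]
17 69 [-16.59   5.4 ]
22 59 [-8.46  5.36]
27 72 [-16.55   4.96]
32 202 [-23.82   4.52]
37 84 [-19.2   5.5]
42 76 [-8.09  5.15]
47 83 [-8.1   5.44]
52 95 [-8.08  5.56]
57 641 [-6.51 29.31]
62 123 [-8.    5.26]
tile 24 43 [ 5.72 15.51]
tile 30 57 [ 5.6  15.49]
tile 36 66 [ 5.47 15.54]
tile 42 67 [ 5.78 15.54]
tile 48 76 [ 5.64 15.55]
tile 54 253 [ 5.9  24.18]
tile 60 96 [ 6.65 24.82]
```

The picture shows the tile against the port face with no visible gap, at about (350,330) in the crop. The tool has yielded 0.5° with its tip lagging, so I bring it upright so that the block pushes flat on the tile, and ease the down force.

```bash
cat > g.py <<'E'
from h import *
e=np.array([np.cos(np.radians(17.8)),np.sin(np.radians(17.8)),0]); g=np.array([-e[1],e[0],0])
s=ctrl.read_state(); T=Rn.from_rotvec(s["tcp_rot"]).as_matrix(); print("tilt",np.degrees(T[:,2]@e),"moment left",s["moment"]@g, s["t"])
E
for i in 1 2; do python3 -m crank '[[[-0.4,0,0,0,-0.0003,-0.0003,1],[0,0,0,0,0,0,1],[0,0,0,0,0,0,1]]]'>/dev/null; python3 f.py; python3 g.py; done
```

```text
fwd 7.27 F fwd -13.6 Fz 4.9 z 0.0723
tilt -0.1024741562202178 moment left 2.486037580891385 13.1667
fwd 7.17 F fwd -12.1 Fz 2.8 z 0.0723
tilt 0.3247754883736319 moment left 2.2081260684121986 13.4167
```

```bash
python3 -m crank '[[[0.3,0,0,0,0.0003,0,1],[0,0,0,0,0,0,1],[0,0,0,0,0,0,1],[0,0,0,0,0,0,1],[0,0,0,0,0,0,1]]]'; python3 f.py; python3 g.py
python3 - <<'E'
from h import *
e=np.array([np.cos(np.radians(17.8)),np.sin(np.radians(17.8)),0]); g=np.array([-e[1],e[0],0])
s=ctrl.read_state(); X=[]
im,d,c=shot("wrist"); P=cloud(d,c); z=P[...,2]; Q=P-np.array(s["eef_pos"]); a=Q@e*1000; b=Q@g*1000
for lo in range(20,60,6):
    m=(d>0)&(b>26)&(b<30)&(a>3)&(a<25)&(z>lo/1000)&(z<(lo+6)/1000)
    k=(d>0)&(abs(b-24.5)<2)&(abs(a)<8.5)&(z>lo/1000)&(z<(lo+6)/1000)
    print(lo,"tile",np.percentile(a[m],[2,98]).round(2),"block",np.percentile(a[k],[3,97]).round(2))
m=(d>0)&(abs(b-40)<6)&(a>5)&(a<40)&(z>.02)&(z<.058); print("port face a near left of bay",m.sum())
h=(d>0)&(b>18)&(b<26)&(a>5)&(a<30)&(abs(z-.06)<.002); print(np.sort(a[h])[[2,-3]], "max gap in a",np.diff(np.sort(a[h])).max())
E
```

```text
t: 13.83
eef_pos: [0.5722, 0.0951, 0.0723]
tcp_rot: [-1.85, -2.538, -0.0]
ft_force: [-11.6, -7.9, 3.8]
grip_width: 0.129
grip_force: 45.1
fwd 7.24 F fwd -13.4 Fz 3.8 z 0.0723
tilt -0.01567557189968152 moment left 2.3130686911751908 13.8333
20 tile [ 5.73 15.7 ] block [-7.72  4.83]
26 tile [ 5.63 15.61] block [-7.88  5.63]
32 tile [ 5.86 15.72] block [-7.68  4.96]
38 tile [ 5.72 15.73] block [-7.92  5.67]
44 tile [ 5.91 15.71] block [-7.44  5.18]
50 tile [ 5.74 15.71] block [-7.64  5.22]
56 tile [ 6.09 24.5 ] block [-7.63  8.26]
port face a near left of bay 1033
[ 5.49882851 29.93499358] max gap in a 0.40779971414306626
```

Upright, pressed with about 13 N, on the floor, and no gap between tile and face. I hand in.

```bash
python3 -c "
from cell import ctrl
print(ctrl.finish_job())"
```

```text
the job is handed in; nothing more can be done
None
```

The job is handed in: the black block stands on the left bay's floor, still gripped at 45 N, and presses the opal tile against the port face with about 13 N. The wrist camera showed no gap at the face, it took about 14 s of robot time, and the verdict was not shown.

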